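Walk the heavy lamp power unit home into its bench cradle and shut the keeper

ROBOT

A 6-joint arm with a two-finger parallel gripper is mounted at the origin on a cart in front of the work surface, level with it; the furniture and walls round the work are solid. World frame = base frame: x ahead of the robot, y to its left, z up, the work surface at z = 0. Lengths are in mm, angles in rad, forces in N, time in s.
With the tool pointing down it reaches from about 350 to 775 mm from the base axis. Payload 7.3 kg.
Tool frame: the origin (TCP) lies between the finger pads; the fingertips stand 14 mm ahead of it and the grasp point (between the pads) lies 5 mm behind it; z points along the fingers, y is the line along which they close (so a half turn about z gives the same grasp; the last joint's range is limited). The gripper opens to 92 mm and grips with 3 to 60 N. Pads are 19 mm wide; open, the fingers measure 130 mm over their backs; the gripper's body (75 mm by 190 mm) begins 47 mm behind the grasp point.
Start: joints at [0.956, 0.342, 1.524, -0, 1.275, -0.146], TCP at [237.192, 468.384, 240.741] pointing down, gripper open.
Joint ranges: [-2.53, 2.53], [-0.77, 2.02], [0.04, 2.7], [-1, 4.14], [0.28, 2.66], [-3.11, 3.11]. Speed limits (rad/s): [2.57, 2.57, 3.14, 3.14, 3.14, 3.14].

INTERFACE

Orientations are given as [roll, pitch, yaw] about the fixed x, y, z axes, in that order (R = Rz(yaw) Ry(pitch) Rx(roll)).
In Python, from plant import get_obs, cams, close_job gives the robot as it stands. The module is installed in compiled form; this text tells all that it offers.
- The arm moves only by the shell command python3 -m creep 'ROWS'. ROWS is JSON, a list of rows, each an object of numbers: "hand": the opening, from 0 (shut) to 1 (fully open); "tx", "ty", "tz": the shift along the tool's x, y, z in m; "spin": the turn about the tool's z in degrees. In form: [{"hand": .., "tx": .., "ty": .., "tz": .., "spin": ..}, ...]. A call has 1 to 5 rows; each row shifts and turns the commanded pose from where the row before left it, along the tool's axes as they then stand; what a row does not reach is not made up. A row lasts 1/8 s, in which the tool goes at most 62.5 mm and 10.7 degrees, less where a joint would pass 70% of its speed; a pose out of reach is approached as far as the arm can. A call is refused whole if a number of a shift passes 0.0625 or a number of a turn 10.7, either way. A call with a gripper value outside its range is refused whole. The fingers move at their own pace and stop on an object; the grip force is fixed at half the most. Time passes only in rows, so rows that do not move let the fingers close. It gives the time, the measured TCP pose, the force, the opening and the grip force at its end, in the units of the state.
- get_obs(): the state, without advancing time (a new reading comes with each control period).
- cams.capture(name): name is "scene" or "top" or "wrist"; returns a dict with "color" (480x640x3 uint8, red, green, blue), "K" (3x3 intrinsics, pixels), "R" (3x3) and "t" (3): a world point X has camera coordinates R X + t. Camera axes: x right, y down, z forward; pixel columns grow to the right and rows downward; lengths in mm; the calibration is good to about 2 mm. A picture is of the moment at which its call begins. There is no depth.
- close_job(): hands the job in; it is judged then, once.
The state is a dict: "time": time; "joint_positions": joint angles; "dq": joint speeds; "tau": joint torques, N m; "tool_pos": TCP position; "tcp_rot": TCP orientation; "contact_force": force on the tool from outside, world axes, zero at the start; "moment": the same for the moment, N m; "grip_width": finger opening in mm; "finger_force": force on a finger pad.
Only numpy, scipy, OpenCV 4.12 (cv2) and the standard library are available. Lean on these libraries where they do the work, as an engineer would, in place of code of your own. Each camera call takes 0.05 s, during which the arm holds its last target. There are 200 camera calls.

TASK

The lamp's power unit, the heavy grey box standing part-way into its bench cradle, has to go home: walk it in by pushing its two front corners in turn, flat on its feet, until its back is fully against both rear stop pads, then swing the keeper bar shut across its front and let go. It is too heavy to lift or to shove straight: never press on it, by hand or with the keeper, harder than 24 N. Leave the lens cap, the loupe and the brown bottle where they stand.

Things in the scene. Friction and masses are not known exactly. Their poses are not given: they have to be found in the camera images.
- power_unit: Heavy grey steel box, about 4 kg, 105 deep (x) x 200 wide (y) x 62 high; origin: centre of its underside on the bench, x from front (robot side) to rear. Four rubber feet 14 dia, 4 high at x +-32, y +-45 grip the bench. Pushed by a front corner at 11-18 N it turns about the far-side feet; pushed mid-front it needs 25-30 N. Starts 34-50 short of home, up to 0.2 rad askew.
- unit_front_left (a point): Front left upright edge of the unit, x -52.5, y +100 from its origin, 31 above the bench. Inboard of it, to y +74, a smooth slippery black nylon bumper, 8 to 56 high, face flat at x -52.5: the place to push (low, about 25 high, square to the face). The steel front between the bumpers is 3 farther back.
- unit_front_right (a point): Front right upright edge of the unit, x -52.5, y -100, 31 above the bench; the same bumper from here in to y -74.
- unit_rear_left (a point): Rear left upright edge of the unit, x +52.5, y +100, 31 above the bench. Plain flat rear face.
- unit_rear_right (a point): Rear right upright edge of the unit, x +52.5, y -100, 31 above the bench.
- cradle: Aluminium cradle screwed to the bench. Origin on the bench where the unit's origin is when home; x the way the unit goes in. Stop pads' faces at x +52.5 on a 180 wide, 52 high plate. Side cheeks, 40 high, slick nylon inside, about 212 apart (unit 200), straight from x +33 to +55, flaring outward at 20 deg to about 12 wider a side at x 0. No floor: the unit slides on the bench.
- stop_left (a point): Face centre of the left hard stop pad (18 dia), x +52.5, y +70, 28 high in the cradle; axes as the cradle's. A push that brings the unit against it rises steeply. Home: the unit's rear left edge has x above -2 in this frame.
- stop_right (a point): Face centre of the right stop pad, x +52.5, y -70, 28 high in the cradle; axes as the cradle's. Home: the unit's rear right edge has x above -2 in this frame.
- keeper_pivot (a point): Upright hinge axis of the keeper, left of the unit's front, at x -58, y +145, 40 high in the cradle, on a fixed post 12 dia (18 dia below the bar), top 55 high. Axes as the cradle's.
- keeper_peg (a point): Top centre of the keeper's black upright peg, 12 dia, from 36 to 72 high, 112 along the bar from the pivot and 22 off the bar's middle line on the side that faces the robot when shut.
- keeper (a joint): Keeper angle, rad. 0 = shut against its end stop: the bar (5 thick, 33 to 47 high, 119 long from the pivot) lies along the cradle's -y, 3 clear of the front of a unit that is home. Grows as the bar swings towards the robot: 1.57 = along the cradle's -x; starts at 1.6 to 2.0. Light friction (0.12 N m), stays where left; can be pushed on the bar or the peg.
- lens_cap: Black lens cap, 33 dia x 11 high, on the bench to the right of and before the cradle; leave it. Origin: centre of its underside.
- loupe: Black loupe, 36 dia x 30 high, standing right beside the cradle; leave it. Origin: centre of its underside.
- resist_bottle: Brown bottle with black cap, 42 dia x 85 high, at the cradle's right rear corner; leave it. Origin: centre of its underside.

How it is judged (in metres and radians):
On the way:
1. the power unit stands home while the keeper is still open (over 0.4 rad): both rear corners within 2 mm of the plane of their stop pads (x of unit_rear_left in the frame of stop_left above -0.002 m and x of unit_rear_right in the frame of stop_right above -0.002 m and value of joint keeper above 0.4 rad), for 0.2 s.
At the end, for the whole second after the job is handed in: Both rear corners of the power unit within 2 mm of the plane of the stop pads' faces, the unit flat on the bench (tilt under 0.03 rad) and at rest, the keeper within 0.06 rad of shut (x of unit_rear_left in the frame of stop_left above -0.002 m and x of unit_rear_right in the frame of stop_right above -0.002 m and value of joint keeper below 0.06 rad and angle between power_unit's own z axis and vertical below 0.03 rad and linear speed of power_unit below 0.01 m/s); the robot touches nothing.
It fails at once if the robot presses on the power unit with more than 24 N (contact force between any of the fingers, the arm and power_unit above 24 N).
It fails at once if the keeper is forced against the power unit with more than 24 N (contact force between keeper and power_unit above 24 N).
It fails at once if the power unit is lifted or tipped (angle between power_unit's own z axis and vertical above 0.1 rad or height (world z) of power_unit above 0.012 m).
It fails at once if the lens cap, the loupe or the brown bottle is pushed more than 15 mm from its place (distance of any of lens_cap, loupe, resist_bottle from where it was at the start of the episode above 0.015 m).
It also fails if it takes over 72 s, if anything falls off the work surface, if the arm or the gripper's body presses on something with over 40 N, if the wrist force passes 120 N, or if a joint passes its speed limit or range.

## Working session

There is one attempt and no reset: what is moved stays moved. The work goes in short steps, Python scripts to look and compute and a shell command to move; the robot and the scene stay as the last step left them, time stands still between calls to the robot, and variables do not carry over. Pictures are saved under pics/ and viewed, at most 10 in all, crops included, and the job is handed in when it is done.

```bash
mkdir -p pics; python3 - <<'E'
from plant import get_obs, cams
import cv2
o=get_obs(); print(o)
for n in("scene","top"):
    c=cams.capture(n); cv2.imwrite(f"pics/{n}0.png",c["color"][:,:,::-1]); print(n,c["K"].tolist(),c["R"].round(4).tolist(),c["t"].round(1).tolist())
E
```

```text
{'time': 0.0, 'joint_positions': array([ 9.56006299e-01,  3.42707290e-01,  1.52504881e+00, -2.38293609e-05,
        1.27536995e+00, -1.46000213e-01]), 'dq': array([-0.00136034, -0.00090672,  0.00020606,  0.00137352, -0.00041018,
        0.00095215]), 'tau': array([-8.49002863e-04, -4.31245351e+01, -2.44217974e+01,  7.17921113e-02,
        5.61052572e-02, -1.39271883e-04]), 'tool_pos': array([236.95590346, 468.04289149, 240.04185336]), 'tcp_rot': array([-3.14007226e+00, -2.00537536e-04,  2.67280964e+00]), 'contact_force': array([ 0.14954618, -0.1184926 , -1.04001312]), 'moment': array([0.00315701, 0.04731115, 0.02729426]), 'finger_force': 0.0, 'grip_width': 91.66507751516598}
scene [[508.11833364088744, 0.0, 322.93820762411616], [0.0, 508.11833364088744, 235.9702544756016], [0.0, 0.0, 1.0]] [[-0.967, 0.2539, 0.0208], [0.1396, 0.5963, -0.7906], [-0.2132, -0.7616, -0.612]] [561.5, -171.3, 1180.2]
top [[616.1422033209212, 0.0, 327.4194265817837], [0.0, 616.1422033209212, 236.01391451492086], [0.0, 0.0, 1.0]] [[0.0285, -0.9995, 0.0139], [-0.9875, -0.0303, -0.1548], [0.1551, -0.0093, -0.9879]] [189.4, 646.8, 918.5]
```

View pics/scene0.png

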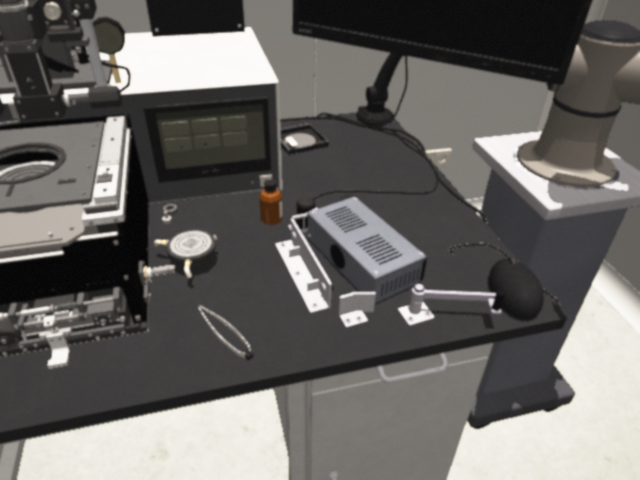

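View pics/top0.png

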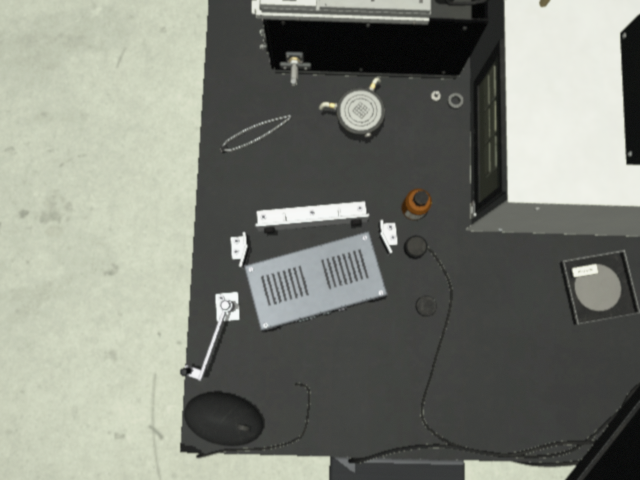

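The scene view shows the unit askew in the cradle with the keeper open. In the top view the unit's corners are at about (247,266), (368,234), (386,296) and (264,330). The rear plate is at (257–368, 203–227), the pivot at (227,306) and the peg at (187,372). I'll zoom in next.

```bash
cat > h.py <<'E'
import numpy as np, cv2
from plant import get_obs, cams
def ray(c,uv,z):
    "pixel -> world point on plane z"
    d=c["R"].T@np.linalg.inv(c["K"])@np.array([uv[0],uv[1],1.]); o=-c["R"].T@c["t"]
    return (o+d*(z-o[2])/d[2])[:2]
def proj(c,X):
    p=c["K"]@(c["R"]@np.array(X,float)+c["t"]); return p[:2]/p[2]
E
python3 - <<'E'
from h import *
c=cams.capture("top"); im=c["color"]
cv2.imwrite("pics/crop0.png",cv2.resize(im[190:390,175:440,::-1],None,fx=3,fy=3,interpolation=cv2.INTER_CUBIC))
hsv=cv2.cvtColor(im,cv2.COLOR_RGB2HSV); g=im.mean(2)
m=((g>105)&(g<200)).astype(np.uint8); m[:225]=0;m[340:]=0;m[:,:242]=0;m[:,392:]=0
m=cv2.morphologyEx(m,cv2.MORPH_CLOSE,np.ones((9,9)))
cs,_=cv2.findContours(m,0,2); k=max(cs,key=cv2.contourArea); r=cv2.minAreaRect(k); b=cv2.boxPoints(r)
print(r)
for p in b: print(p,ray(c,p,62).round(1))
P=[ray(c,p,62) for p in b]; print([np.linalg.norm(P[i]-P[i-1]).round(1) for i in range(4)])
for n,uv,z in [("pivot",(227,306),55),("peg",(187,372),72),("plateL",(257,210),52),("plateR",(367,204),52),("lampL",(185,418),0),("lampR",(264,418),0),("lampT",(224,392),0),("loupe",(416,246),30),("cap",(426,306),11),("deskL",(185,400),0)]: print(n,ray(c,uv,z).round(1))
E
```

```text
((311.6764831542969, 268.7059020996094), (93.37621307373047, 132.9095001220703), 75.96376037597656)
[235.88237 239.52943] [629.1 349.7]
[364.82355 207.29414] [686.1 151.5]
[387.47058 297.8824 ] [546.1 114.2]
[258.52942 330.11768] [491.9 308.5]
[np.float64(143.2), np.float64(206.3), np.float64(144.8), np.float64(201.7)]
pivot [527. 359.]
peg [427.8 410.2]
plateL [678.5 320.4]
plateR [693.6 147.4]
lampL [352.2 423.7]
lampR [355.5 299.6]
lampT [393.6 364.6]
loupe [632.1  66.1]
cap [537.9  46.4]
deskL [379.6 425.4]
```

View pics/crop0.png

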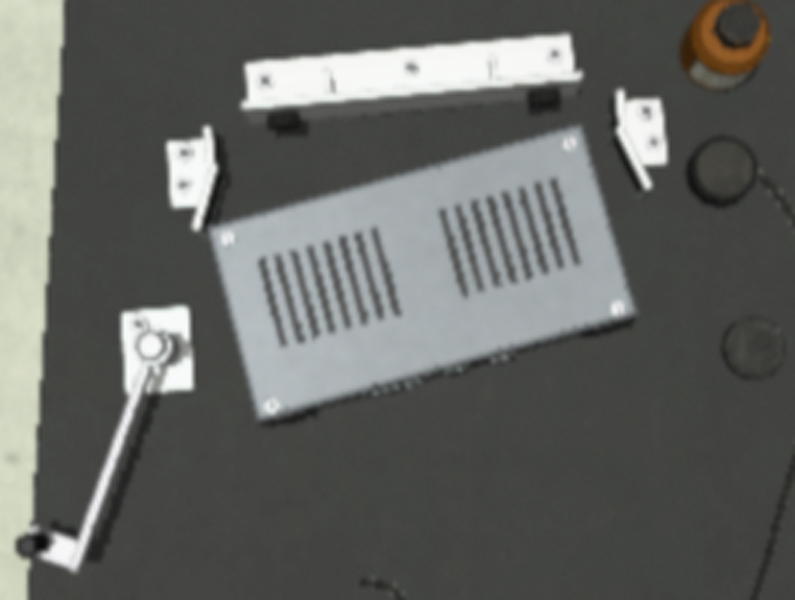

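The crop (3x, offset 175,190) gives these corners in crop pixels:
- **Unit top:** RL (210,228), RR (582,126), FR (635,317), FL (260,420).
- **Plate top edge:** (243,105) to (581,75).
- **Pivot:** (152,347).
- **Peg:** (36,541).

```bash
cat >> h.py <<'E'
def pose(c,pts,z=62):
    "RL,RR,FR,FL pixels -> centre, yaw, edge lengths"
    P=np.array([ray(c,p,z) for p in pts]); s=[np.linalg.norm(P[i]-P[(i+1)%4]).round(1) for i in range(4)]
    L=P[0]+P[3]-P[1]-P[2]; return P.mean(0),np.arctan2(-L[0],L[1]),s,P
E
python3 - <<'E'
from h import *
c=cams.capture("top"); f=lambda u,v:(u/3+175,v/3+190)
C,yaw,s,P=pose(c,[f(210,228),f(582,126),f(635,317),f(260,420)])
print("unit",C.round(1),yaw.round(3),s,P.round(1).tolist())
a,b=ray(c,f(243,105),52),ray(c,f(581,75),52); d=(a-b); w=np.linalg.norm(d); cy=np.arctan2(-d[0],d[1])
piv=ray(c,f(152,347),55)
print("plate",a.round(1),b.round(1),w,"yaw",cy)
for cy in (cy,):
    R=np.array([[np.cos(cy),-np.sin(cy)],[np.sin(cy),np.cos(cy)]])
    print("origin from pivot",(piv-R@[-58,145]).round(1),"from plate mid (unknown setback)",((a+b)/2-R@[52.5,0]).round(1))
    O=piv-R@[-58,145]
    print("unit in cradle",[(R.T@(p-O)).round(1).tolist() for p in [*P,C]])
    for u,v,z,n in [(210,135,40,'cheekL rear'),(195,228,40,'cheekL front'),(620,95,40,'cheekR rear'),(648,187,40,'cheekR fr'),(285,120,28,'padL'),(545,99,28,'padR'),(36,541,72,'peg')]: print(n,(R.T@(ray(c,f(u,v),z)-O)).round(1))
    k=R.T@(ray(c,f(36,541),72)-O)-[-58,145]; print("peg r",np.hypot(*k),"angle",np.arctan2(-k[0],-k[1]),"world",ray(c,f(36,541),72))
E
```

```text
unit [569.3 224.3] 0.298 [np.float64(198.3), np.float64(101.9), np.float64(196.8), np.float64(100.8)] [[588.5, 333.7], [647.2, 144.2], [549.5, 115.5], [492.2, 303.8]]
plate [654.5 320.9] [676.  144.5] 177.68522090101453 yaw 0.12104795403077706
origin from pivot [602.5 224.1] from plate mid (unknown setback) [613.1 226.3]
unit in cradle [[-0.7, 110.5], [34.7, -84.7], [-65.8, -101.4], [-99.9, 92.4], [-32.9, 4.2]]
cheekL rear [ 51.1 109.3]
cheekL front [  2.6 120.7]
cheekR rear [  52.9 -108.6]
cheekR fr [   2.6 -118.1]
padL [57.6 70.1]
padR [ 56.4 -69.7]
peg [-148.6  205.7]
peg r 108.99496646469468 angle 2.160947563139036 world [430.20554013 410.31798595]
```

```bash
python3 - <<'E'
from h import *
t=cams.capture("top");s=cams.capture("scene")
for z in (0,30,60,90): print(z,ray(t,(224,418),z).round(),ray(s,(516,289),z).round(), ray(t,(224,392),z).round())
E
python3 -m creep '[{"hand":0,"tx":0,"ty":0,"tz":0,"spin":-10.7},{"hand":0,"tx":0,"ty":0,"tz":0,"spin":-10.7},{"hand":0,"tx":0,"ty":0,"tz":0,"spin":-10.7},{"hand":0,"tx":0,"ty":0,"tz":0,"spin":-10.7},{"hand":0,"tx":0,"ty":0,"tz":0,"spin":-1.2}]'
python3 -m creep '[{"hand":0,"tx":-0.028,"ty":-0.0405,"tz":0,"spin":0},{"hand":0,"tx":-0.028,"ty":-0.0405,"tz":0,"spin":0},{"hand":0,"tx":-0.028,"ty":-0.0405,"tz":0,"spin":0},{"hand":0,"tx":-0.028,"ty":-0.0405,"tz":0,"spin":0},{"hand":0,"tx":-0.028,"ty":-0.0405,"tz":0,"spin":0}]'
python3 -m creep '[{"hand":0,"tx":-0.028,"ty":-0.0405,"tz":0,"spin":0},{"hand":0,"tx":0,"ty":0,"tz":0.05,"spin":0},{"hand":0,"tx":0,"ty":0,"tz":0.05,"spin":0},{"hand":0,"tx":0,"ty":0,"tz":0.03,"spin":0},{"hand":0,"tx":0,"ty":0,"tz":0,"spin":0}]'
```

```text
0 [354. 362.] [344. 353.] [394. 365.]
30 [358. 358.] [369. 380.] [396. 360.]
60 [362. 354.] [394. 406.] [399. 356.]
90 [366. 349.] [418. 432.] [402. 351.]
time: 0.92
tool_pos: [237.2, 468.3, 240.7]
tcp_rot: [-3.142, -0.0, -2.843]
contact_force: [-0.6, -0.0, 0.4]
grip_width: 46.4
finger_force: 0.0
time: 1.55
tool_pos: [431.8, 315.0, 240.8]
tcp_rot: [3.141, 0.0, -2.846]
contact_force: [0.3, 0.9, 0.0]
grip_width: 1.0
finger_force: 0.0
time: 2.17
tool_pos: [468.0, 285.0, 108.7]
tcp_rot: [-3.141, -0.005, -2.845]
contact_force: [-0.2, -0.2, 0.6]
grip_width: 0.3
finger_force: 0.0
```

```bash
python3 -m creep '[{"hand":0,"tx":0,"ty":0,"tz":0.04,"spin":0},{"hand":0,"tx":0,"ty":0,"tz":0.04,"spin":0},{"hand":0,"tx":-0.005,"ty":0,"tz":0,"spin":0},{"hand":0,"tx":-0.003,"ty":0,"tz":0,"spin":0},{"hand":0,"tx":0,"ty":0,"tz":0,"spin":0}]'
python3 - <<'E'
from h import *
c=cams.capture("scene"); cv2.imwrite("pics/s1.png",cv2.resize(c["color"][170:340,270:470,::-1],None,fx=3,fy=3,interpolation=2))
E
```

```text
time: 2.8
tool_pos: [478.7, 288.8, 33.0]
tcp_rot: [3.141, 0.004, -2.843]
contact_force: [0.8, -0.7, 0.5]
grip_width: 0.4
finger_force: 0.0
```

View pics/s1.png

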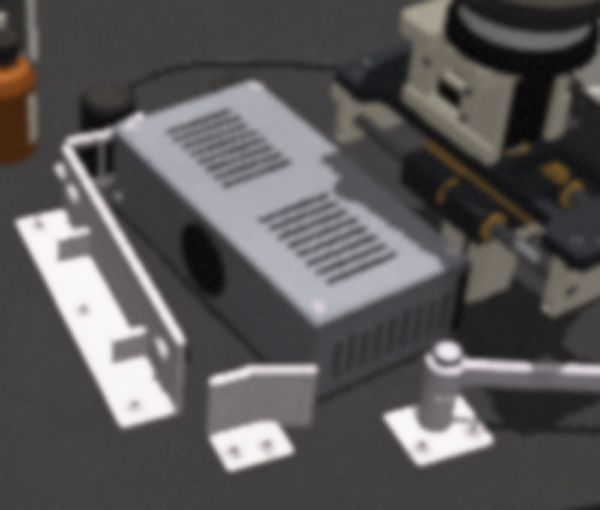

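The gripper is low, in front of the unit's left front corner, and clear of the post. Starting the first push in small steps.

```bash
python3 -m creep '[{"hand":0,"tx":-0.002,"ty":0,"tz":0.003,"spin":0},{"hand":0,"tx":-0.0015,"ty":0,"tz":0.001,"spin":0},{"hand":0,"tx":-0.0015,"ty":0,"tz":0,"spin":0},{"hand":0,"tx":0,"ty":0,"tz":0,"spin":0}]'
python3 -m creep '[{"hand":0,"tx":-0.0015,"ty":0,"tz":0,"spin":0},{"hand":0,"tx":-0.0015,"ty":0,"tz":0,"spin":0},{"hand":0,"tx":0,"ty":0,"tz":0,"spin":0}]'
```

```text
time: 3.35
tool_pos: [481.9, 289.5, 26.7]
tcp_rot: [3.142, 0.0, -2.843]
contact_force: [0.6, -0.3, -0.1]
grip_width: 0.4
finger_force: 0.0
time: 3.72
tool_pos: [482.9, 289.8, 26.2]
tcp_rot: [-3.141, -0.004, -2.842]
contact_force: [-5.6, -2.1, 0.8]
grip_width: 0.4
finger_force: 2.9
```

```bash
python3 -m creep '[{"hand":0,"tx":-0.0015,"ty":0,"tz":0,"spin":0},{"hand":0,"tx":-0.001,"ty":0,"tz":0,"spin":0},{"hand":0,"tx":0,"ty":0,"tz":0,"spin":0}]'
python3 -m creep '[{"hand":0,"tx":-0.001,"ty":0,"tz":0,"spin":0},{"hand":0,"tx":-0.001,"ty":0,"tz":0,"spin":0},{"hand":0,"tx":0,"ty":0,"tz":0,"spin":0}]'
```

```text
time: 4.1
tool_pos: [482.8, 289.8, 25.6]
tcp_rot: [-3.141, -0.01, -2.842]
contact_force: [-12.5, -3.5, 4.6]
grip_width: 0.2
finger_force: 6.3
time: 4.47
tool_pos: [483.7, 290.4, 25.3]
tcp_rot: [-3.141, -0.012, -2.842]
contact_force: [-14.2, -3.4, 5.0]
grip_width: 0.3
finger_force: 7.6
```

```bash
python3 -m creep '[{"hand":0,"tx":-0.0015,"ty":0,"tz":0,"spin":0.6},{"hand":0,"tx":-0.0015,"ty":0,"tz":0,"spin":0.6},{"hand":0,"tx":-0.0015,"ty":0,"tz":0,"spin":0.6},{"hand":0,"tx":-0.0015,"ty":0,"tz":0,"spin":0.6}]'
python3 -m creep '[{"hand":0,"tx":-0.0015,"ty":0,"tz":0,"spin":0.6},{"hand":0,"tx":-0.0015,"ty":0,"tz":0,"spin":0.6},{"hand":0,"tx":-0.0015,"ty":0,"tz":0,"spin":0.6},{"hand":0,"tx":-0.0015,"ty":0,"tz":0,"spin":0.6}]'
```

```text
time: 4.97
tool_pos: [489.1, 292.6, 24.8]
tcp_rot: [-3.141, -0.013, -2.884]
contact_force: [-15.0, 0.5, 0.5]
grip_width: 0.6
finger_force: 7.2
time: 5.48
tool_pos: [495.0, 294.2, 24.8]
tcp_rot: [-3.141, -0.012, -2.926]
contact_force: [-14.9, 0.9, 1.1]
grip_width: 0.5
finger_force: 7.1
```

```bash
python3 -m creep '[{"hand":0,"tx":-0.002,"ty":0,"tz":0,"spin":0.8},{"hand":0,"tx":-0.002,"ty":0,"tz":0,"spin":0.8},{"hand":0,"tx":-0.002,"ty":0,"tz":0,"spin":0.8},{"hand":0,"tx":-0.002,"ty":0,"tz":0,"spin":0.8},{"hand":0,"tx":-0.0015,"ty":0,"tz":0,"spin":0.6}]'
python3 - <<'E'
from h import *
c=cams.capture("top"); cv2.imwrite("pics/t1.png",cv2.resize(c["color"][190:390,175:440,::-1],None,fx=3,fy=3,interpolation=2))
E
```

```text
time: 6.1
tool_pos: [504.4, 296.2, 24.8]
tcp_rot: [-3.14, -0.012, -2.993]
contact_force: [-14.2, 1.9, -0.4]
grip_width: 0.5
finger_force: 7.2
```

View pics/t1.png

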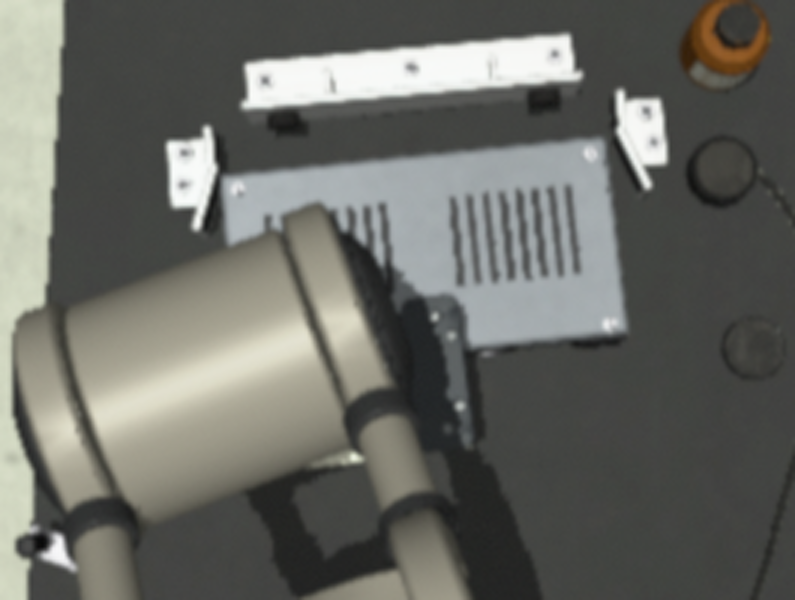

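The unit is now nearly square to the plate, with rear corners at crop RL (221,177) and RR (605,138). FR is at (627,333).

```bash
cat >> h.py <<'E'
O=np.array([602.5,224.1]); cy=.121; Rc=np.array([[np.cos(cy),-np.sin(cy)],[np.sin(cy),np.cos(cy)]])
def cr(c,u,v,z=62): return (Rc.T@(ray(c,(u/3+175,v/3+190),z)-O)).round(1)
E
python3 - <<'E'
from h import *
c=cams.capture("top")
a,b,f=cr(c,221,177),cr(c,605,138),cr(c,627,333); print(a,b,f,(b-a)[0]/200); print("tool in cradle",Rc.T@(get_obs()["tool_pos"][:2]-O))
E
```

```text
[ 25.1 103. ] [ 27.4 -95.9] [-73.4 -96.5] 0.011499999999999986
tool in cradle [-88.37206216  83.44941165]
```

```bash
python3 -m creep '[{"hand":0,"tx":-0.002,"ty":0,"tz":0,"spin":0.6},{"hand":0,"tx":-0.002,"ty":0,"tz":0,"spin":0.6},{"hand":0,"tx":-0.002,"ty":0,"tz":0,"spin":0.6},{"hand":0,"tx":-0.002,"ty":0,"tz":0,"spin":0.6}]'
```

```text
time: 6.7
tool_pos: [512.3, 297.5, 24.7]
tcp_rot: [-3.14, -0.012, -3.034]
contact_force: [-14.9, 2.2, 0.0]
grip_width: 0.5
finger_force: 7.2
```

```bash
python3 -m creep '[{"hand":0,"tx":0.022,"ty":0,"tz":0,"spin":0},{"hand":0,"tx":0,"ty":-0.057,"tz":0,"spin":0},{"hand":0,"tx":0,"ty":-0.057,"tz":0,"spin":0},{"hand":0,"tx":0,"ty":-0.057,"tz":0,"spin":0},{"hand":0,"tx":0,"ty":0,"tz":0,"spin":1}]'
python3 - <<'E'
from h import *
c=cams.capture("top")
print("tool in cradle",Rc.T@(get_obs()["tool_pos"][:2]-O),get_obs()["tool_pos"])
E
```

```text
time: 7.32
tool_pos: [515.1, 121.9, 26.9]
tcp_rot: [-3.141, 0.001, -3.058]
contact_force: [0.1, -0.6, -0.1]
grip_width: 0.5
finger_force: 0.0
tool in cradle [-99.17018177 -88.98067733] [514.79531696 123.79957895  26.87132254]
```

```bash
python3 -m creep '[{"hand":0,"tx":-0.004,"ty":0,"tz":0.001,"spin":0},{"hand":0,"tx":-0.003,"ty":0,"tz":0,"spin":0},{"hand":0,"tx":-0.0015,"ty":0,"tz":0,"spin":0},{"hand":0,"tx":-0.0015,"ty":0,"tz":0,"spin":0},{"hand":0,"tx":-0.0015,"ty":0,"tz":0,"spin":0}]'
python3 -m creep '[{"hand":0,"tx":-0.001,"ty":0,"tz":0,"spin":0},{"hand":0,"tx":-0.001,"ty":0,"tz":0,"spin":0},{"hand":0,"tx":0,"ty":0,"tz":0,"spin":0}]'
```

```text
time: 8.0
tool_pos: [524.6, 126.6, 25.5]
tcp_rot: [3.141, -0.002, -3.051]
contact_force: [-5.7, 0.4, 1.9]
grip_width: 0.5
finger_force: 2.6
time: 8.38
tool_pos: [524.6, 126.4, 24.9]
tcp_rot: [3.141, -0.007, -3.052]
contact_force: [-8.1, -0.1, 3.7]
grip_width: 0.5
finger_force: 4.4
```

```bash
python3 -m creep '[{"hand":0,"tx":-0.001,"ty":0,"tz":0,"spin":0},{"hand":0,"tx":-0.001,"ty":0,"tz":0,"spin":0},{"hand":0,"tx":-0.001,"ty":0,"tz":0,"spin":0},{"hand":0,"tx":-0.001,"ty":0,"tz":0,"spin":-0.4},{"hand":0,"tx":-0.001,"ty":0,"tz":0,"spin":-0.4}]'
python3 -m creep '[{"hand":0,"tx":-0.0015,"ty":0,"tz":0,"spin":-0.6},{"hand":0,"tx":-0.0015,"ty":0,"tz":0,"spin":-0.6},{"hand":0,"tx":-0.0015,"ty":0,"tz":0,"spin":-0.6},{"hand":0,"tx":-0.0015,"ty":0,"tz":0,"spin":-0.6},{"hand":0,"tx":-0.0015,"ty":0,"tz":0,"spin":-0.6}]'
```

```text
time: 9.0
tool_pos: [527.6, 126.1, 24.2]
tcp_rot: [-3.141, -0.012, -3.037]
contact_force: [-12.9, -3.9, 1.9]
grip_width: 0.3
finger_force: 6.7
time: 9.62
tool_pos: [535.2, 126.8, 24.0]
tcp_rot: [-3.141, -0.011, -2.985]
contact_force: [-12.6, -5.0, -0.1]
grip_width: 0.4
finger_force: 6.4
```

```bash
python3 -m creep '[{"hand":0,"tx":-0.002,"ty":0,"tz":0,"spin":-0.7},{"hand":0,"tx":-0.002,"ty":0,"tz":0,"spin":-0.7},{"hand":0,"tx":-0.002,"ty":0,"tz":0,"spin":-0.7},{"hand":0,"tx":-0.002,"ty":0,"tz":0,"spin":-0.7}]'
python3 - <<'E'
from h import *
c=cams.capture("top"); cv2.imwrite("pics/t2.png",cv2.resize(c["color"][190:390,175:440,::-1],None,fx=3,fy=3,interpolation=2))
print("tool in cradle",Rc.T@(get_obs()["tool_pos"][:2]-O))
E
```

```text
time: 10.12
tool_pos: [543.0, 128.0, 23.9]
tcp_rot: [3.142, -0.012, -2.936]
contact_force: [-12.5, -5.8, -0.1]
grip_width: 0.4
finger_force: 6.9
tool in cradle [-70.2865889  -88.25167133]
```

View pics/t2.png

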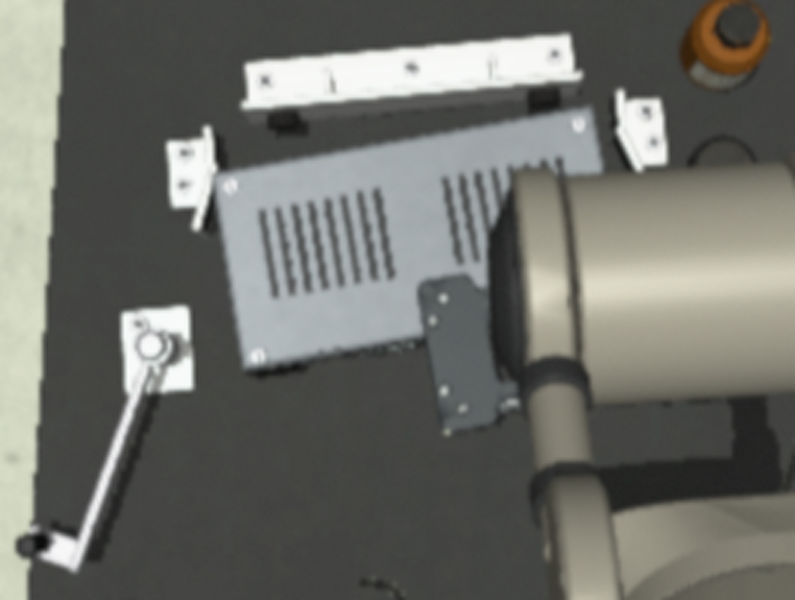

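The right side has moved in: RL (216,175), RR (594,108), FL (243,370) in crop pixels. RL is close to the left cheek's bend.

```bash
python3 - <<'E'
from h import *
c=cams.capture("top")
a,b,f=cr(c,216,175),cr(c,594,108),cr(c,243,370); print(a,b,f,(b-a)[0]/200)
E
python3 -m creep '[{"hand":0,"tx":0.022,"ty":0,"tz":0,"spin":2},{"hand":0,"tx":0.006,"ty":0,"tz":0,"spin":0},{"hand":0,"tx":0,"ty":0.0,"tz":0,"spin":0}]'
python3 - <<'E'
from h import *
print("tool in cradle",Rc.T@(get_obs()["tool_pos"][:2]-O),get_obs()["tool_pos"])
E
```

```text
[ 26.3 105.4] [ 43.6 -91.8] [-74.1  99. ] 0.08650000000000001
time: 10.6
tool_pos: [521.1, 123.9, 26.1]
tcp_rot: [-3.142, 0.001, -2.971]
contact_force: [1.0, 0.1, -0.1]
grip_width: 0.7
finger_force: 0.0
tool in cradle [-92.93956694 -89.67286984] [521.06392726 123.86451354  26.05206966]
```

```bash
python3 -m creep '[{"hand":0,"tx":0,"ty":0.059,"tz":0,"spin":0},{"hand":0,"tx":0,"ty":0.059,"tz":0,"spin":0},{"hand":0,"tx":0,"ty":0.059,"tz":0,"spin":0},{"hand":0,"tx":-0.007,"ty":0,"tz":0.001,"spin":0},{"hand":0,"tx":-0.003,"ty":0,"tz":0,"spin":0}]'
python3 - <<'E'
from h import *
print("tool in cradle",Rc.T@(get_obs()["tool_pos"][:2]-O),get_obs()["tool_pos"])
E
python3 -m creep '[{"hand":0,"tx":-0.0015,"ty":0,"tz":0,"spin":0},{"hand":0,"tx":-0.0015,"ty":0,"tz":0,"spin":0},{"hand":0,"tx":-0.0015,"ty":0,"tz":0,"spin":0}]'
```

```text
time: 11.22
tool_pos: [501.3, 300.0, 24.7]
tcp_rot: [-3.141, 0.001, -2.97]
contact_force: [-0.2, -1.1, 0.2]
grip_width: 0.6
finger_force: 0.0
tool in cradle [-91.34469072  87.58552105] [501.25117617 300.01937627  24.6544381 ]
time: 11.6
tool_pos: [505.2, 299.9, 24.8]
tcp_rot: [3.142, -0.0, -2.973]
contact_force: [-0.3, -0.0, 0.0]
grip_width: 0.2
finger_force: 0.0
```

```bash
python3 -m creep '[{"hand":0,"tx":-0.0015,"ty":0,"tz":0,"spin":0},{"hand":0,"tx":-0.0015,"ty":0,"tz":0,"spin":0},{"hand":0,"tx":-0.0015,"ty":0,"tz":0,"spin":0},{"hand":0,"tx":-0.001,"ty":0,"tz":0,"spin":0},{"hand":0,"tx":-0.001,"ty":0,"tz":0,"spin":0}]'
python3 -m creep '[{"hand":0,"tx":-0.001,"ty":0,"tz":0,"spin":0},{"hand":0,"tx":-0.001,"ty":0,"tz":0,"spin":0},{"hand":0,"tx":-0.001,"ty":0,"tz":0,"spin":0.4},{"hand":0,"tx":-0.0015,"ty":0,"tz":0,"spin":0.4}]'
```

```text
time: 12.22
tool_pos: [506.5, 301.0, 23.5]
tcp_rot: [-3.14, -0.011, -2.971]
contact_force: [-14.1, -0.6, 3.9]
grip_width: 0.2
finger_force: 7.2
time: 12.72
tool_pos: [510.8, 302.4, 23.2]
tcp_rot: [-3.141, -0.01, -2.985]
contact_force: [-13.3, 1.2, 1.0]
grip_width: 0.6
finger_force: 6.5
```

```bash
python3 -m creep '[{"hand":0,"tx":-0.0015,"ty":0,"tz":0,"spin":0.6},{"hand":0,"tx":-0.0015,"ty":0,"tz":0,"spin":0.6},{"hand":0,"tx":-0.0015,"ty":0,"tz":0,"spin":0.6},{"hand":0,"tx":-0.0015,"ty":0,"tz":0,"spin":0.6}]'
python3 -m creep '[{"hand":0,"tx":-0.0015,"ty":0,"tz":0,"spin":0.6},{"hand":0,"tx":-0.0015,"ty":0,"tz":0,"spin":0.6},{"hand":0,"tx":-0.0015,"ty":0,"tz":0,"spin":0.6}]'
python3 - <<'E'
from h import *
print("tool in cradle",Rc.T@(get_obs()["tool_pos"][:2]-O),get_obs()["tool_pos"])
E
```

```text
time: 13.22
tool_pos: [517.0, 303.4, 23.1]
tcp_rot: [-3.141, -0.01, -3.027]
contact_force: [-13.0, 2.1, 0.2]
grip_width: 0.6
finger_force: 6.3
time: 13.6
tool_pos: [521.4, 304.0, 23.1]
tcp_rot: [-3.14, -0.01, -3.058]
contact_force: [-13.4, 2.1, -0.2]
grip_width: 0.3
finger_force: 6.4
tool in cradle [-70.84418567  89.0607089 ] [521.4237278  303.95829074  23.08031965]
```

```bash
python3 -m creep '[{"hand":0,"tx":-0.0015,"ty":0,"tz":0,"spin":0.5},{"hand":0,"tx":-0.0015,"ty":0,"tz":0,"spin":0.5},{"hand":0,"tx":-0.0015,"ty":0,"tz":0,"spin":0.5},{"hand":0,"tx":-0.001,"ty":0,"tz":0,"spin":0.4}]'
python3 -m creep '[{"hand":0,"tx":-0.001,"ty":0,"tz":0,"spin":0.4},{"hand":0,"tx":-0.001,"ty":0,"tz":0,"spin":0.4}]'
```

```text
time: 14.1
tool_pos: [526.7, 304.5, 23.1]
tcp_rot: [-3.14, -0.01, -3.091]
contact_force: [-13.5, 3.3, 0.7]
grip_width: 0.5
finger_force: 6.8
time: 14.35
tool_pos: [528.7, 304.6, 23.0]
tcp_rot: [-3.14, -0.01, -3.105]
contact_force: [-13.7, 3.2, 0.5]
grip_width: 0.3
finger_force: 6.8
```

```bash
python3 -m creep '[{"hand":0,"tx":0.018,"ty":0,"tz":0,"spin":0},{"hand":0,"tx":0,"ty":-0.059,"tz":0,"spin":0},{"hand":0,"tx":0,"ty":-0.059,"tz":0,"spin":0},{"hand":0,"tx":0,"ty":-0.059,"tz":0,"spin":0},{"hand":0,"tx":-0.004,"ty":0,"tz":0.001,"spin":0}]'
python3 -m creep '[{"hand":0,"tx":-0.003,"ty":0,"tz":0,"spin":0},{"hand":0,"tx":-0.0015,"ty":0,"tz":0,"spin":0},{"hand":0,"tx":-0.0015,"ty":0,"tz":0,"spin":0}]'
python3 - <<'E'
from h import *
print("tool in cradle",Rc.T@(get_obs()["tool_pos"][:2]-O),get_obs()["tool_pos"])
E
```

```text
time: 14.98
tool_pos: [526.4, 123.4, 24.0]
tcp_rot: [-3.141, 0.0, -3.111]
contact_force: [-0.4, 0.1, 0.2]
grip_width: 0.5
finger_force: 0.0
time: 15.35
tool_pos: [531.8, 128.4, 23.7]
tcp_rot: [3.141, 0.0, -3.104]
contact_force: [-0.4, -0.4, -0.1]
grip_width: 0.5
finger_force: 0.0
tool in cradle [-81.67991156 -86.42932416] [531.84974481 128.44344001  23.67339058]
```

```bash
python3 -m creep '[{"hand":0,"tx":-0.0015,"ty":0,"tz":0,"spin":0},{"hand":0,"tx":-0.0015,"ty":0,"tz":0,"spin":0},{"hand":0,"tx":-0.0015,"ty":0,"tz":0,"spin":0},{"hand":0,"tx":-0.001,"ty":0,"tz":0,"spin":0},{"hand":0,"tx":-0.001,"ty":0,"tz":0,"spin":0}]'
python3 -m creep '[{"hand":0,"tx":-0.001,"ty":0,"tz":0,"spin":0},{"hand":0,"tx":-0.001,"ty":0,"tz":0,"spin":0},{"hand":0,"tx":-0.001,"ty":0,"tz":0,"spin":-0.4},{"hand":0,"tx":-0.001,"ty":0,"tz":0,"spin":-0.4}]'
python3 - <<'E'
from h import *
print("tool in cradle",Rc.T@(get_obs()["tool_pos"][:2]-O),get_obs()["tool_pos"])
E
```

```text
time: 15.98
tool_pos: [534.6, 127.4, 22.8]
tcp_rot: [-3.141, -0.009, -3.106]
contact_force: [-12.2, -0.1, 3.3]
grip_width: 0.5
finger_force: 6.3
time: 16.48
tool_pos: [536.8, 126.8, 22.1]
tcp_rot: [-3.14, -0.013, -3.091]
contact_force: [-15.0, -4.1, 3.2]
grip_width: 0.4
finger_force: 7.5
tool in cradle [-76.95285936 -88.62584562] [536.80736586 126.8335572   22.13271434]
```

```bash
python3 -m creep '[{"hand":0,"tx":-0.001,"ty":0,"tz":0,"spin":-0.4},{"hand":0,"tx":-0.001,"ty":0,"tz":0,"spin":-0.4},{"hand":0,"tx":-0.001,"ty":0,"tz":0,"spin":-0.4}]'
python3 -m creep '[{"hand":0,"tx":-0.001,"ty":0,"tz":0,"spin":-0.4},{"hand":0,"tx":-0.001,"ty":0,"tz":0,"spin":-0.4},{"hand":0,"tx":-0.001,"ty":0,"tz":0,"spin":-0.4},{"hand":0,"tx":-0.001,"ty":0,"tz":0,"spin":-0.4}]'
```

```text
time: 16.85
tool_pos: [540.0, 126.7, 21.9]
tcp_rot: [-3.14, -0.013, -3.07]
contact_force: [-13.4, -5.1, 1.4]
grip_width: 0.4
finger_force: 7.0
time: 17.35
tool_pos: [544.1, 126.9, 21.8]
tcp_rot: [-3.141, -0.013, -3.042]
contact_force: [-13.5, -5.4, 0.3]
grip_width: 0.3
finger_force: 6.8
```

```bash
python3 -m creep '[{"hand":0,"tx":-0.0015,"ty":0,"tz":0,"spin":-0.5},{"hand":0,"tx":-0.0015,"ty":0,"tz":0,"spin":-0.5},{"hand":0,"tx":-0.0015,"ty":0,"tz":0,"spin":-0.5}]'
python3 -m creep '[{"hand":0,"tx":-0.001,"ty":0,"tz":0,"spin":-0.4},{"hand":0,"tx":-0.001,"ty":0,"tz":0,"spin":-0.4}]'
```

```text
time: 17.73
tool_pos: [548.4, 127.3, 21.8]
tcp_rot: [-3.141, -0.013, -3.016]
contact_force: [-13.6, -6.1, 0.3]
grip_width: 0.1
finger_force: 7.1
time: 17.98
tool_pos: [550.5, 127.5, 21.7]
tcp_rot: [-3.141, -0.013, -3.002]
contact_force: [-13.4, -5.1, -0.0]
grip_width: 0.2
finger_force: 7.1
```

```bash
python3 - <<'E'
from h import *
print("tool in cradle",Rc.T@(get_obs()["tool_pos"][:2]-O),get_obs()["tool_pos"])
E
```

```text
tool in cradle [-63.31972567 -89.59298039] [550.45755786 127.51908051  21.74982721]
```

```bash
python3 -m creep '[{"hand":0,"tx":-0.001,"ty":0,"tz":0,"spin":-0.4}]'
python3 -m creep '[{"hand":0,"tx":-0.001,"ty":0,"tz":0,"spin":-0.4}]'
```

```text
time: 18.1
tool_pos: [551.5, 127.6, 21.7]
tcp_rot: [-3.141, -0.013, -2.995]
contact_force: [-13.5, -5.8, -0.1]
grip_width: 0.6
finger_force: 7.1
time: 18.23
tool_pos: [552.4, 127.7, 21.7]
tcp_rot: [-3.141, -0.013, -2.988]
contact_force: [-15.5, -6.8, 1.5]
grip_width: 0.7
finger_force: 8.4
```

```bash
python3 -m creep '[{"hand":0,"tx":-0.0005,"ty":0,"tz":0,"spin":0},{"hand":0,"tx":0,"ty":0,"tz":0,"spin":0}]'
python3 - <<'E'
from h import *
print("tool in cradle",Rc.T@(get_obs()["tool_pos"][:2]-O),get_obs()["tool_pos"])
E
```

```text
time: 18.48
tool_pos: [552.4, 127.7, 21.7]
tcp_rot: [-3.141, -0.014, -2.988]
contact_force: [-15.0, -6.7, 1.9]
grip_width: 0.5
finger_force: 8.1
tool in cradle [-61.3904524  -89.62472437] [552.37655676 127.72044147  21.70798445]
```

```bash
python3 -m creep '[{"hand":0,"tx":0.017,"ty":0,"tz":-0.002,"spin":0},{"hand":0,"tx":0,"ty":0.059,"tz":0,"spin":0},{"hand":0,"tx":0,"ty":0.059,"tz":0,"spin":0},{"hand":0,"tx":0,"ty":0.059,"tz":0,"spin":0},{"hand":0,"tx":-0.004,"ty":0,"tz":0,"spin":0}]'
python3 -m creep '[{"hand":0,"tx":-0.0015,"ty":0,"tz":0,"spin":0},{"hand":0,"tx":-0.0015,"ty":0,"tz":0,"spin":0},{"hand":0,"tx":-0.0015,"ty":0,"tz":0,"spin":0}]'
python3 - <<'E'
from h import *
print("tool in cradle",Rc.T@(get_obs()["tool_pos"][:2]-O),get_obs()["tool_pos"])
E
```

```text
time: 19.1
tool_pos: [517.5, 306.1, 25.8]
tcp_rot: [3.141, 0.001, -2.984]
contact_force: [-0.5, -0.0, -0.3]
grip_width: 0.0
finger_force: 0.0
time: 19.48
tool_pos: [523.5, 301.5, 25.7]
tcp_rot: [-3.142, -0.0, -2.991]
contact_force: [0.5, -0.9, -0.0]
grip_width: -0.1
finger_force: 0.0
tool in cradle [-69.04892447  86.35858694] [523.53202233 301.49262247  25.73647132]
```

```bash
python3 -m creep '[{"hand":0,"tx":-0.0015,"ty":0,"tz":0,"spin":0},{"hand":0,"tx":-0.0015,"ty":0,"tz":0,"spin":0},{"hand":0,"tx":-0.0015,"ty":0,"tz":0,"spin":0},{"hand":0,"tx":-0.001,"ty":0,"tz":0,"spin":0}]'
python3 -m creep '[{"hand":0,"tx":-0.001,"ty":0,"tz":0,"spin":0},{"hand":0,"tx":-0.001,"ty":0,"tz":0,"spin":0},{"hand":0,"tx":0,"ty":0,"tz":0,"spin":0}]'
python3 - <<'E'
from h import *
print("tool in cradle",Rc.T@(get_obs()["tool_pos"][:2]-O),get_obs()["tool_pos"])
E
```

```text
time: 19.98
tool_pos: [524.4, 302.6, 24.6]
tcp_rot: [-3.14, -0.009, -2.989]
contact_force: [-13.7, -2.5, 3.9]
grip_width: 0.7
finger_force: 7.2
time: 20.35
tool_pos: [525.6, 303.2, 24.5]
tcp_rot: [-3.14, -0.011, -2.989]
contact_force: [-14.3, -0.4, 4.3]
grip_width: 0.3
finger_force: 7.5
tool in cradle [-66.80946251  87.83527544] [525.57686668 303.22882821  24.50015555]
```

```bash
python3 -m creep '[{"hand":0,"tx":-0.001,"ty":0,"tz":0,"spin":0.4},{"hand":0,"tx":-0.001,"ty":0,"tz":0,"spin":0.4},{"hand":0,"tx":-0.001,"ty":0,"tz":0,"spin":0.4}]'
python3 -m creep '[{"hand":0,"tx":-0.001,"ty":0,"tz":0,"spin":0.4}]'
python3 -m creep '[{"hand":0,"tx":-0.0005,"ty":0,"tz":0,"spin":0.2}]'
```

```text
time: 20.72
tool_pos: [528.2, 304.2, 24.2]
tcp_rot: [-3.141, -0.011, -3.01]
contact_force: [-15.2, 2.0, 1.8]
grip_width: 0.5
finger_force: 7.3
time: 20.85
tool_pos: [529.2, 304.3, 24.1]
tcp_rot: [-3.141, -0.011, -3.017]
contact_force: [-15.7, 1.3, -0.5]
grip_width: 0.7
finger_force: 7.2
time: 20.98
tool_pos: [529.7, 304.4, 24.0]
tcp_rot: [-3.141, -0.011, -3.02]
contact_force: [-14.5, 1.7, 1.2]
grip_width: 0.4
finger_force: 7.3
```

```bash
python3 -m creep '[{"hand":0,"tx":-0.001,"ty":0,"tz":0,"spin":0.3}]'
python3 -m creep '[{"hand":0,"tx":-0.0005,"ty":0,"tz":0,"spin":0.2}]'
python3 - <<'E'
from h import *
print("tool in cradle",Rc.T@(get_obs()["tool_pos"][:2]-O),get_obs()["tool_pos"])
E
```

```text
time: 21.1
tool_pos: [530.6, 304.6, 24.0]
tcp_rot: [-3.141, -0.012, -3.025]
contact_force: [-17.4, 2.8, 2.5]
grip_width: 0.3
finger_force: 9.2
time: 21.22
tool_pos: [530.5, 304.6, 24.0]
tcp_rot: [-3.14, -0.013, -3.029]
contact_force: [-18.1, 2.1, 3.9]
grip_width: 0.6
finger_force: 8.9
tool in cradle [-61.73679997  88.58195639] [530.52231199 304.58234525  23.98698372]
```

Left stop reached. Going back to the right corner.

```bash
python3 -m creep '[{"hand":0,"tx":0.018,"ty":0,"tz":0,"spin":0},{"hand":0,"tx":0,"ty":-0.059,"tz":0,"spin":0},{"hand":0,"tx":0,"ty":-0.059,"tz":0,"spin":0},{"hand":0,"tx":0,"ty":-0.059,"tz":0,"spin":0},{"hand":0,"tx":-0.006,"ty":0,"tz":0.001,"spin":0}]'
python3 -m creep '[{"hand":0,"tx":-0.0015,"ty":0,"tz":0,"spin":0},{"hand":0,"tx":-0.0015,"ty":0,"tz":0,"spin":0},{"hand":0,"tx":-0.0015,"ty":0,"tz":0,"spin":0},{"hand":0,"tx":0,"ty":0,"tz":0,"spin":0}]'
python3 - <<'E'
from h import *
print("tool in cradle",Rc.T@(get_obs()["tool_pos"][:2]-O),get_obs()["tool_pos"])
E
```

```text
time: 21.85
tool_pos: [545.1, 123.7, 25.0]
tcp_rot: [-3.141, 0.0, -3.035]
contact_force: [0.1, 0.7, -0.4]
grip_width: 0.5
finger_force: 0.0
time: 22.35
tool_pos: [548.7, 128.9, 24.7]
tcp_rot: [3.142, 0.0, -3.028]
contact_force: [-0.2, -0.3, -0.3]
grip_width: 0.5
finger_force: 0.0
tool in cradle [-64.90947769 -88.0058148 ] [548.68785068 128.90275047  24.69912482]
```

```bash
python3 -m creep '[{"hand":0,"tx":-0.0015,"ty":0,"tz":0,"spin":0},{"hand":0,"tx":-0.0015,"ty":0,"tz":0,"spin":0},{"hand":0,"tx":-0.001,"ty":0,"tz":0,"spin":0}]'
python3 -m creep '[{"hand":0,"tx":-0.001,"ty":0,"tz":0,"spin":0},{"hand":0,"tx":-0.001,"ty":0,"tz":0,"spin":0},{"hand":0,"tx":0,"ty":0,"tz":0,"spin":0}]'
python3 - <<'E'
from h import *
print("tool in cradle",Rc.T@(get_obs()["tool_pos"][:2]-O),get_obs()["tool_pos"])
E
```

```text
time: 22.72
tool_pos: [550.2, 128.4, 24.0]
tcp_rot: [3.141, -0.006, -3.029]
contact_force: [-9.2, -0.9, 2.2]
grip_width: 0.3
finger_force: 4.6
time: 23.1
tool_pos: [550.1, 128.4, 23.5]
tcp_rot: [3.141, -0.011, -3.029]
contact_force: [-12.9, -1.9, 2.5]
grip_width: 0.5
finger_force: 6.6
tool in cradle [-63.54869475 -88.71612974] [550.12442268 128.3618823   23.52273444]
```

```bash
python3 -m creep '[{"hand":0,"tx":-0.001,"ty":0,"tz":0,"spin":0},{"hand":0,"tx":-0.001,"ty":0,"tz":0,"spin":0}]'
python3 -m creep '[{"hand":0,"tx":-0.001,"ty":0,"tz":0,"spin":-0.2}]'
```

```text
time: 23.35
tool_pos: [551.2, 128.2, 23.3]
tcp_rot: [-3.141, -0.013, -3.028]
contact_force: [-15.3, -4.2, 3.6]
grip_width: 0.7
finger_force: 8.1
time: 23.48
tool_pos: [551.9, 128.1, 23.1]
tcp_rot: [-3.141, -0.013, -3.025]
contact_force: [-19.2, -5.4, 5.9]
grip_width: 0.4
finger_force: 9.7
```

Right is at the stop again. One last touch on the left.

```bash
python3 -m creep '[{"hand":0,"tx":0.018,"ty":0,"tz":-0.001,"spin":0},{"hand":0,"tx":0,"ty":0.059,"tz":0,"spin":0},{"hand":0,"tx":0,"ty":0.059,"tz":0,"spin":0},{"hand":0,"tx":0,"ty":0.059,"tz":0,"spin":0},{"hand":0,"tx":-0.006,"ty":0,"tz":0,"spin":0}]'
python3 -m creep '[{"hand":0,"tx":-0.0015,"ty":0,"tz":0,"spin":0},{"hand":0,"tx":-0.0015,"ty":0,"tz":0,"spin":0},{"hand":0,"tx":-0.0015,"ty":0,"tz":0,"spin":0},{"hand":0,"tx":0,"ty":0,"tz":0,"spin":0}]'
python3 - <<'E'
from h import *
print("tool in cradle",Rc.T@(get_obs()["tool_pos"][:2]-O),get_obs()["tool_pos"])
E
```

```text
time: 24.1
tool_pos: [524.3, 307.6, 25.8]
tcp_rot: [3.141, 0.001, -3.02]
contact_force: [-0.6, -1.0, -0.2]
grip_width: 0.3
finger_force: 0.0
time: 24.6
tool_pos: [530.1, 303.2, 25.8]
tcp_rot: [3.142, -0.0, -3.027]
contact_force: [0.4, 0.5, 0.7]
grip_width: 0.4
finger_force: 0.0
tool in cradle [-62.3266495   87.24654408] [530.09796608 303.18549915  25.75036657]
```

```bash
python3 -m creep '[{"hand":0,"tx":-0.0015,"ty":0,"tz":0,"spin":0},{"hand":0,"tx":-0.001,"ty":0,"tz":0,"spin":0},{"hand":0,"tx":-0.001,"ty":0,"tz":0,"spin":0},{"hand":0,"tx":0,"ty":0,"tz":0,"spin":0}]'
python3 -m creep '[{"hand":0,"tx":-0.001,"ty":0,"tz":0,"spin":0},{"hand":0,"tx":0,"ty":0,"tz":0,"spin":0}]'
```

```text
time: 25.1
tool_pos: [530.1, 303.7, 24.9]
tcp_rot: [-3.14, -0.007, -3.025]
contact_force: [-9.9, -1.8, 1.9]
grip_width: 0.3
finger_force: 4.9
time: 25.35
tool_pos: [530.1, 303.7, 24.7]
tcp_rot: [-3.14, -0.009, -3.025]
contact_force: [-13.4, -2.6, 3.3]
grip_width: 0.1
finger_force: 6.5
```

```bash
python3 -m creep '[{"hand":0,"tx":-0.0008,"ty":0,"tz":0,"spin":0},{"hand":0,"tx":0,"ty":0,"tz":0,"spin":0}]'
python3 -m creep '[{"hand":0,"tx":0.025,"ty":0,"tz":0,"spin":0},{"hand":0,"tx":0.03,"ty":0,"tz":-0.04,"spin":0},{"hand":0,"tx":0,"ty":0,"tz":-0.05,"spin":0},{"hand":0,"tx":0,"ty":0,"tz":-0.04,"spin":0},{"hand":0,"tx":0.05,"ty":0.03,"tz":0,"spin":0}]'
python3 -m creep '[{"hand":0,"tx":0.05,"ty":0.03,"tz":0,"spin":0},{"hand":0,"tx":0,"ty":0,"tz":0,"spin":0}]'
python3 - <<'E'
from h import *
c=cams.capture("top"); cv2.imwrite("pics/t3.png",cv2.resize(c["color"][190:390,175:440,::-1],None,fx=3,fy=3,interpolation=2))
E
```

```text
time: 25.6
tool_pos: [530.5, 303.9, 24.6]
tcp_rot: [-3.14, -0.01, -3.025]
contact_force: [-14.6, -1.7, 5.0]
grip_width: 0.3
finger_force: 7.1
time: 26.22
tool_pos: [431.4, 322.8, 159.5]
tcp_rot: [3.138, 0.01, -3.03]
contact_force: [-0.8, 1.5, -1.4]
grip_width: 0.1
finger_force: 0.0
time: 26.48
tool_pos: [371.1, 347.4, 156.2]
tcp_rot: [3.141, -0.0, -3.022]
contact_force: [1.8, -0.2, 0.6]
grip_width: 0.5
finger_force: 0.0
```

View pics/t3.png

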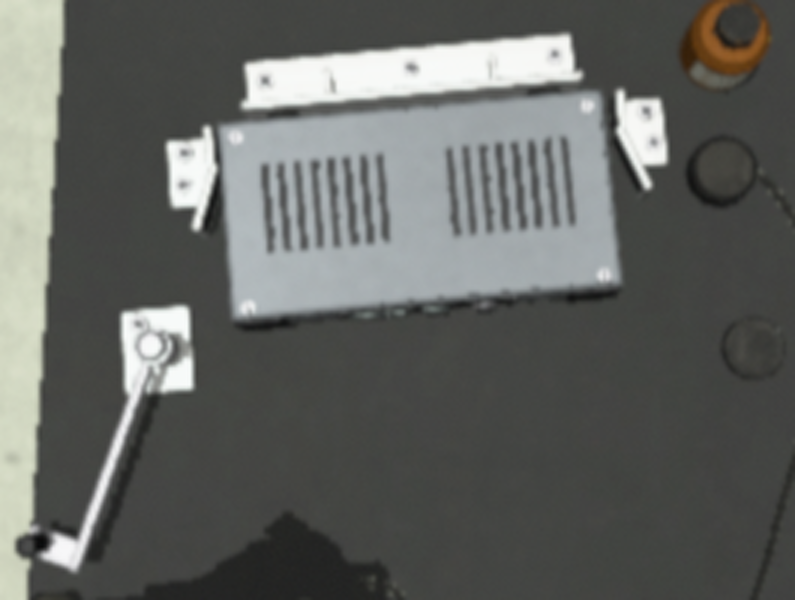

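The unit is home: its rear edge runs (220,127) to (604,93), parallel to the plate edge and tight against the pads. The keeper is still open with the bar running from (152,347) to (75,565). Next, position on the outer side of the bar.

```bash
python3 -m creep '[{"hand":0,"tx":-0.0465,"ty":0.0295,"tz":0,"spin":0},{"hand":0,"tx":-0.0465,"ty":0.0295,"tz":0,"spin":0},{"hand":0,"tx":0,"ty":0,"tz":0.04,"spin":0},{"hand":0,"tx":0,"ty":0,"tz":0,"spin":0}]'
python3 - <<'E'
from h import *
print("rel pivot",Rc.T@(get_obs()["tool_pos"][:2]-O)-[-58,145],get_obs()["tool_pos"])
c=cams.capture("scene"); cv2.imwrite("pics/s2.png",cv2.resize(c["color"][170:340,350:550,::-1],None,fx=3,fy=3,interpolation=2))
E
```

```text
time: 27.02
tool_pos: [459.3, 413.8, 112.3]
tcp_rot: [-3.138, -0.006, -3.027]
contact_force: [-0.3, -0.4, -0.3]
grip_width: 0.5
finger_force: 0.0
rel pivot [-61.22131681  60.60772396] [459.33250727 413.81380434 112.30247244]
```

View pics/s2.png

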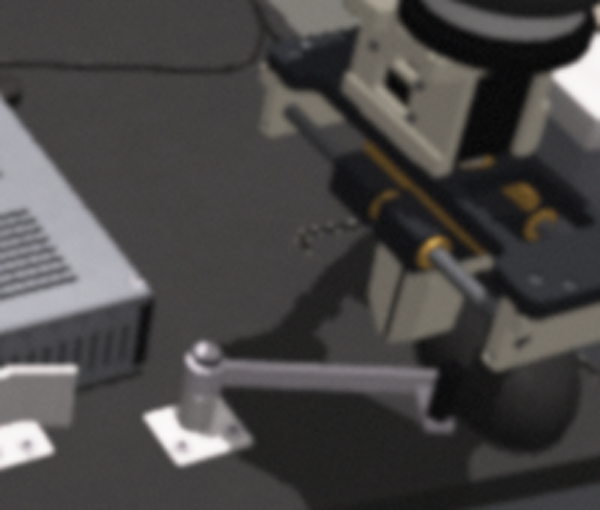

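The view shows the gripper above the bar's outer side: pivot at crop (205,355), peg at (440,390). I'll check the fingertip by projection.

```bash
python3 - <<'E'
from h import *
c=cams.capture("scene"); f=lambda X:((proj(c,X)-[350,170])*3).round()
t=get_obs()["tool_pos"]
print("tip",f(t-[0,0,14]),"tip at z40",f([t[0],t[1],40]),"bar mid over",f([t[0],t[1],0]))
P=np.array([527.2,360]); print("pivot",f([*P,55]))
k=Rc@[-95,63.5]; print("peg",f([*(P+k),72]),f([*(P+k),36]))
k=Rc@(60*np.array([-np.sin(1.97),-np.cos(1.97)])); print("bar r60",f([*(P+k),47]))
E
```

```text
tip [404. 327.] tip at z40 [376. 421.] bar mid over [360. 477.]
pivot [208. 345.]
peg [453. 357.] [435. 410.]
bar r60 [326. 361.]
```

```bash
python3 -m creep '[{"hand":0,"tx":0,"ty":0,"tz":0.03,"spin":0},{"hand":0,"tx":0,"ty":0,"tz":0.03,"spin":0},{"hand":0,"tx":0.002,"ty":-0.008,"tz":0,"spin":0},{"hand":0,"tx":0.002,"ty":-0.008,"tz":0,"spin":0},{"hand":0,"tx":0.002,"ty":-0.008,"tz":0,"spin":0}]'
python3 -m creep '[{"hand":0,"tx":0.002,"ty":-0.008,"tz":0,"spin":0},{"hand":0,"tx":0,"ty":-0.008,"tz":0,"spin":0},{"hand":0,"tx":-0.001,"ty":-0.011,"tz":0,"spin":0},{"hand":0,"tx":-0.002,"ty":-0.011,"tz":0,"spin":0}]'
python3 - <<'E'
from h import *
print("rel pivot",Rc.T@(get_obs()["tool_pos"][:2]-O)-[-58,145],get_obs()["tool_pos"])
E
```

```text
time: 27.75
tool_pos: [457.3, 391.3, 57.9]
tcp_rot: [3.139, 0.003, -3.026]
contact_force: [-1.2, 2.1, 2.1]
grip_width: 0.4
finger_force: 1.2
time: 28.25
tool_pos: [461.9, 352.7, 55.8]
tcp_rot: [-3.142, -0.0, -3.026]
contact_force: [-3.7, 1.7, 3.8]
grip_width: 0.4
finger_force: 2.5
rel pivot [-66.09326859  -0.37512832] [461.85710961 352.6887639   55.77464052]
```

```bash
python3 - <<'E'
from h import *
c=cams.capture("scene"); cv2.imwrite("pics/s3.png",cv2.resize(c["color"][210:330,350:500,::-1],None,fx=5,fy=5,interpolation=2))
t=get_obs()["tool_pos"]; print(((proj(c,t-[0,0,14])-[350,210])*5).round(),get_obs()["contact_force"])
E
```

```text
[523. 355.] [-1.74875217  0.14625174  2.7098145 ]
```

View pics/s3.png

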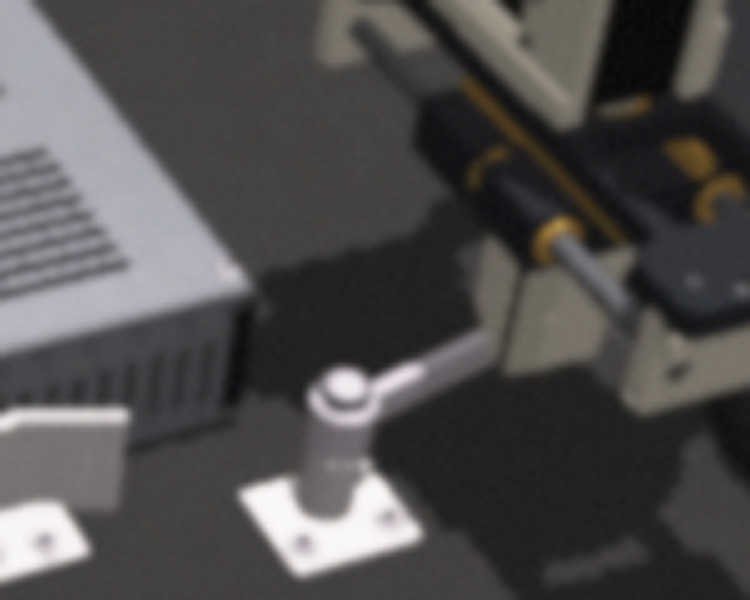

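The bar has swung to roughly 1.1–1.2 rad and rests against the finger's side at crop (495,340). The pushing works, so I'll continue along the arc.

```bash
python3 -m creep '[{"hand":0,"tx":-0.004,"ty":-0.007,"tz":0.001,"spin":0},{"hand":0,"tx":-0.004,"ty":-0.007,"tz":0.001,"spin":0},{"hand":0,"tx":-0.004,"ty":-0.007,"tz":0,"spin":0},{"hand":0,"tx":-0.0065,"ty":-0.005,"tz":0,"spin":0}]'
python3 -m creep '[{"hand":0,"tx":-0.0065,"ty":-0.005,"tz":0,"spin":0},{"hand":0,"tx":-0.0065,"ty":-0.005,"tz":0,"spin":0},{"hand":0,"tx":0,"ty":0,"tz":0,"spin":0}]'
python3 - <<'E'
from h import *
print("rel pivot",Rc.T@(get_obs()["tool_pos"][:2]-O)-[-58,145],get_obs()["tool_pos"])
E
```

```text
time: 28.8
tool_pos: [483.2, 328.9, 53.5]
tcp_rot: [-3.141, -0.001, -3.026]
contact_force: [-3.5, -1.1, 4.0]
grip_width: 0.2
finger_force: 2.3
time: 29.18
tool_pos: [498.4, 321.0, 53.5]
tcp_rot: [3.142, 0.001, -3.026]
contact_force: [-0.5, 0.3, 0.1]
grip_width: 0.6
finger_force: 0.2
rel pivot [-33.69008377 -36.2725477 ] [498.35637261 320.96503611  53.46624314]
```

```bash
python3 -m creep '[{"hand":0,"tx":-0.006,"ty":-0.002,"tz":0,"spin":0},{"hand":0,"tx":-0.005,"ty":-0.002,"tz":0,"spin":0},{"hand":0,"tx":-0.005,"ty":-0.001,"tz":0,"spin":0}]'
python3 -m creep '[{"hand":0,"tx":-0.002,"ty":0,"tz":0,"spin":0},{"hand":0,"tx":-0.001,"ty":0,"tz":0,"spin":0},{"hand":0,"tx":0,"ty":0,"tz":0,"spin":0}]'
python3 - <<'E'
from h import *
print("rel pivot",Rc.T@(get_obs()["tool_pos"][:2]-O)-[-58,145],get_obs()["tool_pos"])
E
```

```text
time: 29.55
tool_pos: [514.0, 318.1, 53.5]
tcp_rot: [-3.141, -0.001, -3.026]
contact_force: [-2.1, -0.3, -0.0]
grip_width: 0.3
finger_force: 1.3
time: 29.92
tool_pos: [516.9, 318.6, 53.7]
tcp_rot: [3.141, 0.0, -3.026]
contact_force: [-1.4, -0.2, -0.2]
grip_width: 0.5
finger_force: 0.9
rel pivot [-15.572846   -40.83020635] [516.89127687 318.62754149  53.72734227]
```

```bash
python3 -m creep '[{"hand":0,"tx":-0.001,"ty":0,"tz":0,"spin":0},{"hand":0,"tx":-0.001,"ty":0,"tz":0,"spin":0}]'
python3 -m creep '[{"hand":0,"tx":-0.001,"ty":0,"tz":0,"spin":0}]'
python3 -m creep '[{"hand":0,"tx":-0.0007,"ty":0,"tz":0,"spin":0}]'
```

```text
time: 30.18
tool_pos: [518.7, 318.8, 53.7]
tcp_rot: [-3.141, -0.0, -3.026]
contact_force: [-2.4, -1.9, 0.1]
grip_width: 0.3
finger_force: 1.2
time: 30.3
tool_pos: [519.8, 318.9, 53.7]
tcp_rot: [-3.142, -0.0, -3.026]
contact_force: [-2.7, -2.3, 0.0]
grip_width: 0.5
finger_force: 1.3
time: 30.42
tool_pos: [520.5, 318.9, 53.7]
tcp_rot: [-3.142, -0.0, -3.026]
contact_force: [-2.2, -2.1, -0.4]
grip_width: 0.3
finger_force: 1.4
```

```bash
python3 -m creep '[{"hand":0,"tx":-0.0007,"ty":0,"tz":0,"spin":0}]'
python3 -m creep '[{"hand":0,"tx":-0.0007,"ty":0,"tz":0,"spin":0}]'
python3 -m creep '[{"hand":0,"tx":-0.0007,"ty":0,"tz":0,"spin":0}]'
```

```text
time: 30.55
tool_pos: [520.9, 319.0, 53.7]
tcp_rot: [-3.141, -0.001, -3.026]
contact_force: [-3.8, -2.3, 0.8]
grip_width: 0.4
finger_force: 2.5
time: 30.68
tool_pos: [521.0, 319.0, 53.7]
tcp_rot: [-3.141, -0.002, -3.026]
contact_force: [-6.6, -2.9, 2.4]
grip_width: 0.5
finger_force: 3.7
time: 30.8
tool_pos: [521.0, 319.0, 53.7]
tcp_rot: [-3.141, -0.004, -3.026]
contact_force: [-9.7, -3.9, 5.1]
grip_width: 0.2
finger_force: 4.7
```

End stop found. Withdrawing straight back and up, then checking.

```bash
python3 -m creep '[{"hand":0,"tx":0.01,"ty":0,"tz":0,"spin":0},{"hand":0,"tx":0,"ty":0,"tz":-0.04,"spin":0},{"hand":0,"tx":0,"ty":0,"tz":-0.05,"spin":0},{"hand":0,"tx":0.05,"ty":0.02,"tz":-0.02,"spin":0},{"hand":0,"tx":0.05,"ty":0.02,"tz":0,"spin":0}]'
python3 -m creep '[{"hand":0,"tx":0.05,"ty":0.02,"tz":0,"spin":0},{"hand":0,"tx":0,"ty":0,"tz":0,"spin":0},{"hand":0,"tx":0,"ty":0,"tz":0,"spin":0}]'
python3 - <<'E'
from h import *
c=cams.capture("top"); cv2.imwrite("pics/t4.png",cv2.resize(c["color"][190:390,175:440,::-1],None,fx=3,fy=3,interpolation=2))
E
```

```text
time: 31.42
tool_pos: [409.2, 347.5, 166.2]
tcp_rot: [3.138, 0.007, -3.027]
contact_force: [-0.4, 0.8, -0.3]
grip_width: 0.5
finger_force: 0.0
time: 31.8
tool_pos: [357.6, 360.9, 164.4]
tcp_rot: [3.14, 0.003, -3.025]
contact_force: [-0.2, 0.1, 0.8]
grip_width: 0.5
finger_force: 0.0
```

View pics/t4.png

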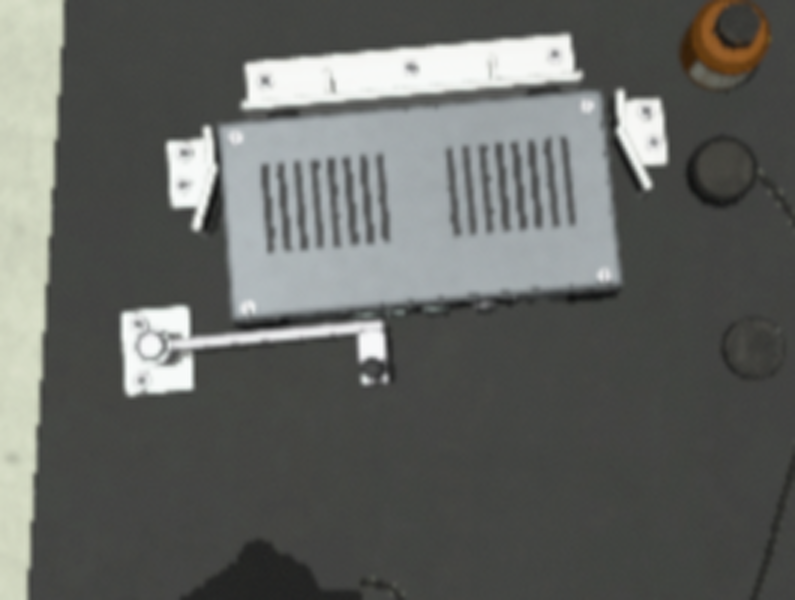

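The keeper bar lies from (175,346) to (382,325), parallel to the unit's front and shut. The unit's corners are unchanged at (220,127) and (604,93), and the small parts haven't moved.

```bash
python3 -c "
from plant import close_job; print(close_job())"
```

```text
the job is handed in; nothing more can be done
None
```

I walked the power unit home against both stop pads and closed the keeper against its end stop. I backed the arm clear and handed the job in at about 32 s; the highest push force I read was about 21 N, and no verdict was shown.

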